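# Rack the rinsed beaker and lift the drying caddy

### The job

Take the rinsed steel beaker out of the green draining cradle, turn it mouth down and lower it over the empty peg of the blue drying caddy until its rim rests on the white cross, without dropping it, and let go. Then take the caddy by its red handle, lift it with both beakers on their pegs about ten centimetres straight up off the bench, and finish still holding it there, still and level. Leave the other things on the bench where they are.

Things in the scene. Friction and masses are not known exactly. Their poses are not given: they have to be found in the camera images.
- beaker: rinsed steel beaker, a straight round cup: 44 mm outside diameter, 100 mm long, wall 3 mm (38 mm inside), 4 mm bottom, about 0.12 kg. Origin at the centre of its MOUTH; z axis runs along it from mouth to closed end (z up = mouth down). At the start it lies in the cradle, mouth low and roughly towards the robot, its z axis rising 25 degrees from level
- cradle: green draining cradle, fixed: base 150 x 80 x 8 mm, two narrow V rests 16 and 84 mm from the beaker's mouth and a lip below the mouth, all within 21 mm of the middle plane and below the beaker's axis, so its sides are free. Middle of the beaker 77 mm above the bench over the cradle's origin (under its base centre). x: level, from the beaker's mouth to its closed end
- caddy: blue drying caddy, loose: base 110 (x) x 260 (y) x 10 mm; two white pegs 24 mm thick with tapered tops, at y = -90 mm (empty) and +90 mm (with dry beaker), tops 76 mm high, each on a white cross whose top is 14 mm above the underside; a 12 mm steel post in the middle bears the handle. About 0.6 kg loaded, balanced under the handle. Origin: centre of underside, z up
- handle: the caddy's red handle, a bar 14 mm thick (along the caddy's x), 48 mm long (along the caddy's y) and 22 mm tall, part of the caddy. Origin at the bar's centre, 155 mm above the caddy's underside, over its centre; axes as the caddy's
- peg_tip (a point): centre of the top of the caddy's empty peg, 76 mm above the caddy's underside; axes as the caddy's
- seat (a point): foot of the empty peg: on its axis at the top of the white cross, 14 mm above the caddy's underside, where the mouth centre of the beaker comes to rest
- dry_beaker: a second, identical beaker, standing mouth down on the caddy's other peg from the start; loose. Origin at the centre of its mouth, z up to the closed end, 100 mm
- dry_seat (a point): foot of the other peg, 14 mm above the caddy's underside, where the dry beaker's mouth centre rests
- spray_can: bystander, to be left alone: yellow can with a grey top, 52 mm diameter, 165 mm tall. Origin at the centre of its underside
- oil_bottle: bystander, to be left alone: black bottle with a green label and red cap, 68 mm diameter, 190 mm tall. Origin at the centre of its underside
- jar: bystander, to be left alone: amber jar with a white lid, 64 mm diameter, 80 mm tall. Origin at the centre of its underside
- camera: bystander, to be left alone: black and brown film camera, 55 x 130 x 93 mm, its lens sticking out 35 mm towards its -x. Origin at the centre of its underside
- multimeter: bystander, to be left alone: yellow multimeter lying flat, 150 x 80 x 43 mm. Origin at the centre of its underside
- screwdriver: bystander, to be left alone: orange-handled screwdriver lying flat, 180 mm long. Origin at the centre of its underside
- parts_tray: bystander, to be left alone: white divided tray, 140 x 100 x 25 mm. Origin at the centre of its underside
Not all that is in view belongs to the job. What is shaped like the beaker but black or brown is not meant.

How it is judged:
On the way:
1. the beaker stands mouth down on the empty peg, rim on the cross, let go, while the caddy stands on the bench (horizontal distance between beaker and seat below 0.01 m and z of beaker in the frame of caddy between 0.009 and 0.019 m and angle between the z axis of beaker and the z axis of caddy, either way round below 0.1 rad and angle between beaker's own z axis and vertical below 0.2 rad and contact force between beaker and the fingers below 0.1 N and height (world z) of caddy below 0.006 m and angle between caddy's own z axis and vertical below 0.05 rad), for 0.2 s.
At the end, for the whole second after the job is handed in: fingers hold the caddy by its handle alone, underside 60-180 mm above the bench, level within 0.10 rad, still (30 mm/s, 0.2 rad/s); both beakers mouth down on their pegs, rims on the crosses (10-12 mm sideways, 5 mm high, 0.10 rad), untouched; bystanders within 40 mm (horizontal distance between beaker and seat below 0.01 m and z of beaker in the frame of caddy between 0.009 and 0.019 m and angle between the z axis of each of beaker, dry_beaker and the z axis of caddy, either way round below 0.1 rad and angle between beaker's own z axis and vertical below 0.2 rad and horizontal distance between dry_beaker and dry_seat below 0.012 m and z of dry_beaker in the frame of caddy below 0.019 m and height (world z) of caddy between 0.06 and 0.18 m and angle between caddy's own z axis and vertical below 0.1 rad and linear speed of caddy below 0.03 m/s and angular speed of caddy below 0.2 rad/s and contact force between handle and the fingers above 3 N and contact force between beaker and the arm below 0.1 N and contact force between each of beaker, dry_beaker and the fingers below 0.1 N and contact force between caddy and cradle below 0.1 N and contact force between caddy and spray_can below 0.1 N and contact force between caddy and oil_bottle below 0.1 N and contact force between caddy and jar below 0.1 N and contact force between caddy and camera below 0.1 N and contact force between caddy and multimeter below 0.1 N and contact force between caddy and screwdriver below 0.1 N and contact force between caddy and parts_tray below 0.1 N); the arm keeps its last pose, push and grip.
It fails at once if the rinsed beaker is dropped (it moves faster than 0.6 m/s with no finger on it) (linear speed of beaker above 0.6 m/s and contact force between beaker and the fingers below 0.05 N).
It fails at once if the caddy is tipped by more than 0.35 rad (angle between caddy's own z axis and vertical above 0.35 rad).
It fails at once if a bystander is moved by more than 40 mm (distance of any of spray_can, oil_bottle, jar, camera, multimeter, screwdriver, parts_tray from where it was at the start of the episode above 0.04 m).
It also fails if it takes over 56 s, if anything falls off the work surface, if the arm or the gripper's body presses on something with over 40 N, if the wrist force passes 120 N, or if a joint passes its speed limit or range.

### The arm

A 6-joint arm with a two-finger parallel gripper is mounted at the origin on the work surface. World frame = base frame: x ahead of the robot, y to its left, z up, the work surface at z = 0. Lengths are in m, angles in rad, forces in N, time in s.
With the tool pointing down it reaches from about 0.225 to 0.725 m from the base axis. Payload 3.1 kg.
Tool frame: the origin (TCP) lies at the very end of the fingers, on their centre line; the grasp point (between the pads) lies 19 mm behind it (ctrl.grip_depth is the distance from the TCP to the grasp point, in m); z points along the fingers, y is the line along which they close (so a half turn about z gives the same grasp; the last joint's range is limited). The gripper opens to 85 mm and grips with 20 to 120 N. Pads are 22 mm wide; open, the fingers measure 114 mm over their backs; the gripper's body (76 mm by 85 mm) begins 54 mm behind the grasp point. The pads swing forward as they close: fully open they stand 13 mm farther back than shut.
Start: joints at [1.08, 0.048, 0.099, 1.622, 0, 1.443], TCP at [0.186, 0.491, 0.231] pointing down, gripper open.
Joint ranges: [-2.91, 2.91], [-0.99, 1.94], [-1.21, 1.42], [-2.12, 2.29], [-1.49, 1.47], [-3.14, 3.14]. Speed limits (rad/s): [2.79, 2.79, 3.14, 3.14, 3.14, 3.14].

### API

Orientations are given as a unit quaternion [x, y, z, w].
In Python, from cell import ctrl gives the robot as it stands. The module is installed in compiled form; this text tells all that it offers.
- The arm moves only by the shell command python3 -m inch 'ROWS' [OPENING] [FORCE]. ROWS is text: rows parted by semicolons, each of 6 numbers parted by spaces: the shift along the world's x, y, z each as a share of 0.04 m, from -1 to 1, then the turn, a rotation vector about the world's x, y, z each as a share of 0.1 rad, from -1 to 1. A call has exactly 10 rows; each row shifts and turns the commanded pose from where the row before left it; what a row does not reach is not made up. A row lasts 1/12 s, in which the tool goes at most 41.7 mm and 7.16 degrees, less where a joint would pass 70% of its speed; a pose out of reach is approached as far as the arm can. A call with a number of a shift or a turn outside -1 to 1 is refused whole. A call with a gripper value outside its range is refused whole. OPENING is the opening, from 0 (shut) to 1 (fully open), set as the call begins (- or left out, the last holds). The fingers move at their own pace and stop on an object; FORCE is the grip in N (left out, the last holds). Time passes only in rows, so rows that do not move let the fingers close, or fill a call up. It gives the time, the measured TCP pose, the force, the opening and the grip force at its end, in the units of the state.
- ctrl.get_obs(): the state, without advancing time (a new reading comes with each control period).
- ctrl.snapshot(name): name is "side" or "top"; returns the picture (384x512x3 uint8, blue, green, red); there is no depth.
- ctrl.get_calibration(name): a dict with "K" (3x3 intrinsics, pixels), "world_from_camera" (4x4, takes a point from camera to world coordinates). Camera axes: x right, y down, z forward; pixel columns grow to the right and rows downward; lengths in m; the calibration is good to about 2 mm. A picture is of the moment at which its call begins. get_calibration takes no time and is no camera call.
- ctrl.finish_job(): hands the job in; it is judged then, once.
The state is a dict: "time": time; "joints": joint angles; "joint_velocities": joint speeds; "tau": joint torques, N m; "ee_pos": TCP position; "tcp_rot": TCP orientation; "wrist_force": force on the tool from outside, world axes, zero at the start; "moment": the same for the moment, N m; "grip_width": finger opening in m; "gripper_force": force on a finger pad.
Only numpy, scipy, OpenCV 4.12 (cv2) and the standard library are available. Lean on these libraries where they do the work, as an engineer would, in place of code of your own. Each camera call takes 0.05 s, during which the arm holds its last target. There are 200 camera calls.

## Working session

There is one attempt and no reset: what is moved stays moved. The work goes in short steps, Python scripts to look and compute and a shell command to move; the robot and the scene stay as the last step left them, time stands still between calls to the robot, and variables do not carry over. Pictures are saved under pics/ and viewed, at most 10 in all, crops included, and the job is handed in when it is done.

```bash
mkdir -p pics; python3 - <<'E'
from cell import ctrl
import cv2,numpy as np
for n in("side","top"):
    im=ctrl.snapshot(n);cv2.imwrite(f"pics/{n}0.png",im)
    c=ctrl.get_calibration(n);print(n,np.round(c["K"],1).tolist(),np.round(c["world_from_camera"],3).tolist())
o=ctrl.get_obs();print(o["ee_pos"],o["tcp_rot"],o["time"],o["grip_width"],ctrl.grip_depth)
E
```

```text
side [[419.2, 0.0, 255.9], [0.0, 419.2, 194.6], [0.0, 0.0, 1.0]] [[0.869, -0.337, 0.363, 0.029], [-0.495, -0.564, 0.661, -0.9], [-0.018, -0.754, -0.657, 1.009], [0.0, 0.0, 0.0, 1.0]]
top [[381.5, 0.0, 250.9], [0.0, 381.5, 191.4], [0.0, 0.0, 1.0]] [[0.019, -0.996, 0.089, 0.407], [-1.0, -0.019, -0.003, -0.003], [0.005, -0.089, -0.996, 1.391], [0.0, 0.0, 0.0, 1.0]]
[0.18607982 0.49033922 0.2302078 ] [ 1.80415099e-01  9.83589983e-01 -1.01775975e-03 -3.20011812e-04] 0.1 0.08568635638445397 0.0187
```

View pics/top0.png

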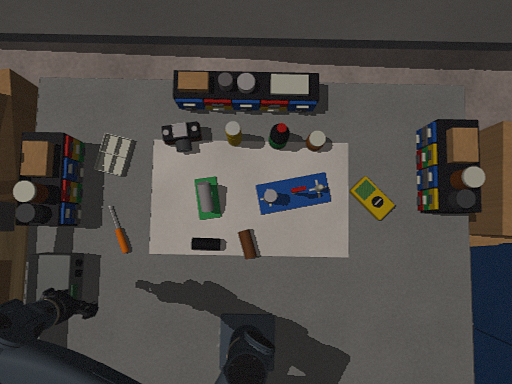

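View pics/side0.png

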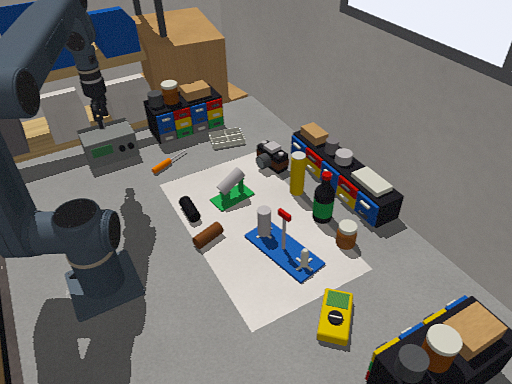

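Candidates in the top view: steel beaker in the green cradle (207,197), dry beaker on the caddy (270,196), black cup (206,244) and brown cup (248,244). The description picks the one at (207,197).

```bash
cat > h.py <<'E'
from cell import ctrl
import cv2,numpy as np
def ray(n,u,v):
    c=ctrl.get_calibration(n);T=np.array(c["world_from_camera"])
    return T[:3,3],T[:3,:3]@np.linalg.inv(c["K"])@[u,v,1]
def onz(n,u,v,z):
    o,d=ray(n,u,v);return o+d*(z-o[2])/d[2]
def proj(n,p):
    c=ctrl.get_calibration(n);T=np.linalg.inv(c["world_from_camera"]);q=np.array(c["K"])@(T[:3,:3]@p+T[:3,3]);return q[:2]/q[2]
def cross(a,b):
    (o,d),(p,e)=ray("top",*a),ray("side",*b)
    s,t=np.linalg.lstsq(np.c_[d,-e],p-o,rcond=None)[0];x,y=o+s*d,p+t*e
    return (x+y)/2,np.linalg.norm(x-y)
def mask(im,h0,h1,s=100,v=40,box=None):
    h=cv2.cvtColor(im,cv2.COLOR_BGR2HSV);m=cv2.inRange(h,(h0,s,v),(h1,255,255))
    if box: b=np.zeros_like(m);x0,y0,x1,y1=box;b[y0:y1,x0:x1]=255;m&=b
    return m
def cen(m):
    y,x=np.nonzero(m);return x.mean(),y.mean(),len(x)
E
python3 - <<'E'
from h import *
T=cv2.imread("pics/top0.png");S=cv2.imread("pics/side0.png")
g=mask(T,45,85,80,40,(185,165,230,230));b=mask(T,100,130,120,40,(245,165,340,225))
for nm,m,z in(("green",g,.008),("blue",b,.01)):
    p=cv2.findNonZero(m);p=np.array([onz("top",*q[0],z)[:2] for q in p],np.float32)
    r=cv2.minAreaRect(p);print(nm,r)
rt=mask(T,0,8,120,60,(285,180,320,200))|mask(T,172,180,120,60,(285,180,320,200))
rs=mask(S,0,8,120,60,(270,200,300,230))|mask(S,172,180,120,60,(270,200,300,230))
ct,cs=cen(rt),cen(rs);print(ct,cs,cross(ct[:2],cs[:2]),onz("top",*ct[:2],.155))
p=cv2.findNonZero(rt);print(cv2.minAreaRect(np.array([onz("top",*q[0],.166)[:2] for q in p],np.float32)))
a=cv2.resize(T[165:230,180:340],None,fx=5,fy=5,interpolation=2)
s=cv2.resize(S[155:285,200:335],None,fx=4,fy=4,interpolation=2)[:, :]
cv2.imwrite("pics/cropt.png",a);cv2.imwrite("pics/crops.png",s)
E
```

```text
green ((0.5042946338653564, 0.15042048692703247), (0.1480012983083725, 0.07813241332769394), 9.180086135864258)
blue ((0.5274359583854675, -0.16002385318279266), (0.10731792449951172, 0.2575627863407135), 11.856536865234375)
(np.float64(298.2413793103448), np.float64(188.74137931034483), 58) (np.float64(284.05), np.float64(214.47), 100) (array([ 0.52793376, -0.16000232,  0.15454467]), np.float64(0.001252270151672764)) [ 0.52845468 -0.16022748  0.155     ]
((0.5270724296569824, -0.15858380496501923), (0.012439812533557415, 0.04695133864879608), 11.417196273803711)
```

View pics/cropt.png

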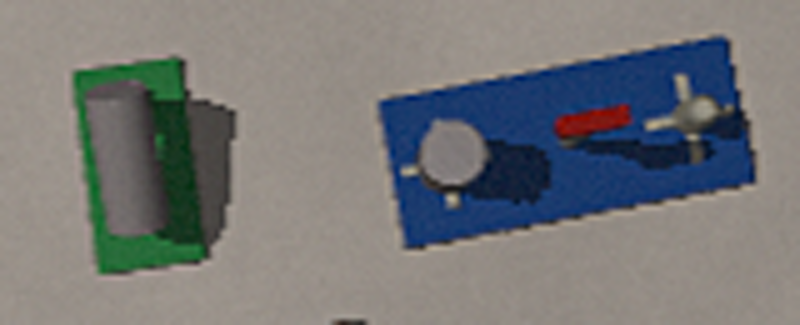

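View pics/crops.png

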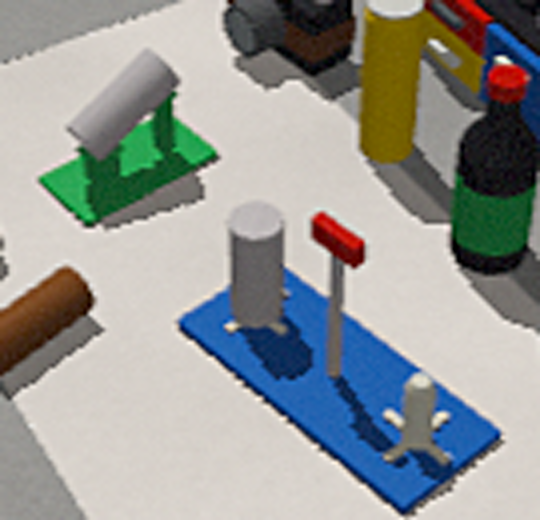

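The crops show the steel beaker in the cradle rising away from the robot, and the caddy with its empty peg at the right, about (320,187) in the top view. Cradle: (0.504, 0.150), yaw 0.16. Caddy: (0.527, -0.160), yaw 0.205.

I'll move above the beaker now.

```bash
python3 -m inch '.415 -.42 0 0 0 .26; .415 -.42 0 0 0 .26; .415 -.42 0 0 0 .26; .415 -.42 0 0 0 .26; .415 -.42 0 0 0 .26; .415 -.42 0 0 0 .26; .415 -.42 0 0 0 .26; .415 -.42 0 0 0 .26; .415 -.42 0 0 0 .26; .415 -.42 0 0 0 .26' 1 60
python3 -m inch '.415 -.42 0 0 0 .26; .415 -.42 0 0 0 .26; .415 -.42 -.2 0 0 .26; .415 -.42 -.2 0 0 .26; .415 -.42 -.2 0 0 .26; .415 -.42 -.2 0 0 .26; .415 -.42 -.2 0 0 .26; .415 -.42 -.2 0 0 .26; .415 -.42 -.2 0 0 .26; .415 -.42 -.2 0 0 .26'
```

```text
time: 0.93
ee_pos: [0.3528, 0.3217, 0.2308]
tcp_rot: [0.051, 0.999, -0.0, -0.0]
wrist_force: [-0.0, 1.0, -0.3]
grip_width: 0.085
gripper_force: 0.0
time: 1.77
ee_pos: [0.5186, 0.1538, 0.1662]
tcp_rot: [-0.079, 0.997, -0.0, -0.001]
wrist_force: [-0.1, -0.2, 0.1]
grip_width: 0.0853
gripper_force: 0.0
```

```bash
python3 -m inch '0 0 -.3 0 0 0; 0 0 -.3 0 0 0; 0 0 -.3 0 0 0; 0 0 -.3 0 0 0; 0 0 -.3 0 0 0; 0 0 -.3 0 0 0; 0 0 -.3 0 0 0; 0 0 -.3 0 0 0; 0 0 -.25 0 0 0; 0 0 0 0 0 0' 
python3 -m inch '0 0 0 0 0 0; 0 0 0 0 0 0; 0 0 0 0 0 0; 0 0 0 0 0 0; 0 0 0 0 0 0; 0 0 0 0 0 0; 0 0 0 0 0 0; 0 0 0 0 0 0; 0 0 0 0 0 0; 0 0 0 0 0 0' 0 50
```

```text
time: 2.6
ee_pos: [0.5162, 0.1546, 0.0582]
tcp_rot: [-0.079, 0.997, -0.0, -0.002]
wrist_force: [-0.4, -0.6, -0.7]
grip_width: 0.0851
gripper_force: 0.0
time: 3.43
ee_pos: [0.5192, 0.1553, 0.0627]
tcp_rot: [-0.079, 0.997, 0.0, 0.001]
wrist_force: [-0.5, 1.2, 6.1]
grip_width: 0.0433
gripper_force: 50.8
```

```bash
python3 -m inch '0 0 .2 0 0 0; 0 0 .3 0 0 0; 0 0 .3 0 0 0; 0 0 .35 0 0 0; 0 0 .35 0 0 0; 0 0 .35 0 0 0; 0 0 .35 0 0 0; 0 0 .35 0 0 0; 0 0 .35 0 0 0; 0 0 .35 0 0 0' 
python3 -m inch '0 -.3 .2 .15 -.93 0; 0 -.3 .2 .15 -.93 0; 0 -.3 .2 .15 -.93 0; 0 -.3 .2 .15 -.93 0; 0 -.3 .2 .15 -.93 0; 0 -.3 .2 .15 -.93 0; 0 -.3 .2 .15 -.93 0; 0 -.3 .2 .15 -.93 0; 0 -.3 .2 .15 -.93 0; 0 -.3 .2 .15 -.93 0'
python3 -m inch '0 -.5 0 .15 -.93 0; 0 -.5 0 .15 -.93 0; 0 -.5 0 0 0 0; 0 -.5 0 0 0 0; 0 -.5 0 0 0 0; 0 -.5 0 0 0 0; 0 -.5 0 0 0 0; 0 -.5 0 0 0 0; 0 0 0 0 0 0; 0 0 0 0 0 0'
python3 - <<'E'
from h import *
from scipy.spatial.transform import Rotation as R
o=ctrl.get_obs();print(R.from_quat(o["tcp_rot"]).as_matrix().round(3),o["joints"],o["time"])
T=ctrl.snapshot("top");S=ctrl.snapshot("side");cv2.imwrite("pics/t1.png",T);cv2.imwrite("pics/s1.png",S)
cv2.imwrite("pics/both1.png",np.hstack([cv2.resize(T[120:290,160:360],None,fx=2,fy=2,interpolation=2),cv2.resize(S[90:290,180:380],None,fx=1.7,fy=1.7,interpolation=2)]))
E
```

```text
time: 4.27
ee_pos: [0.5185, 0.1546, 0.193]
tcp_rot: [-0.078, 0.997, -0.0, 0.0]
wrist_force: [1.0, 0.5, -1.6]
grip_width: 0.0435
gripper_force: 51.0
time: 5.1
ee_pos: [0.52, 0.0347, 0.2721]
tcp_rot: [-0.07, 0.889, 0.038, 0.452]
wrist_force: [-48.4, 3.1, -2.7]
grip_width: 0.0432
gripper_force: 51.4
time: 5.93
ee_pos: [0.5534, -0.135, 0.2753]
tcp_rot: [-0.069, 0.849, 0.048, 0.522]
wrist_force: [-0.2, -0.2, -0.1]
grip_width: 0.043
gripper_force: 51.3
[[-0.445 -0.168  0.88 ]
 [-0.067  0.986  0.154]
 [-0.893  0.01  -0.45 ]] [-0.79036725 -0.75168082 -0.82762898  0.64729921  0.8238818  -0.56406552] 5.9333
```

```bash
python3 -c "import cv2;print(cv2.imread('pics/both1.png').shape)"
```

```text
(340, 740, 3)
```

View pics/both1.png

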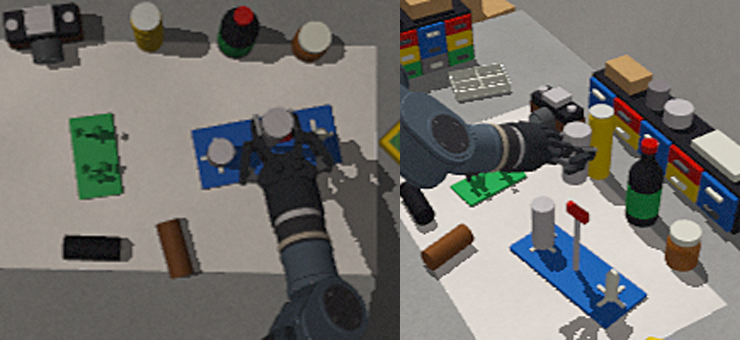

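The beaker is held mouth down over the caddy, with its disc in the top view near (299,181). I'll check the kinematic beaker position against the pictures.

```bash
cat >> h.py <<'E'
from scipy.spatial.transform import Rotation as R
def beaker():
    o=ctrl.get_obs();M=R.from_quat(o["tcp_rot"]).as_matrix()
    a=-.906*M[:,0]-.4226*M[:,2];A=o["ee_pos"]-.0214*M[:,2]
    return a,A-.0668*a,A+.0332*a
E
python3 - <<'E'
from h import *
a,m,t=beaker();print(a,m,t)
T=cv2.imread("pics/t1.png");S=cv2.imread("pics/s1.png")
print("pred top disc",proj("top",t),"side",proj("side",t),"mouth side",proj("side",m))
for n,I,(u,v),r in(("top",T,proj("top",t),14),("side",S,proj("side",t),16)):
    u,v=int(u),int(v);c=cv2.cvtColor(I,6)[v-r:v+r,u-r:u+r]
    k,l,s,cc=cv2.connectedComponentsWithStats((c>130).astype(np.uint8))
    for i in range(1,k):
        if s[i,4]>20: print(n,s[i],cc[i]+[u-r,v-r])
T=cv2.imread("pics/top0.png");S=cv2.imread("pics/side0.png")
R2=R.from_euler("z",.205).as_matrix();P=np.array([.5275,-.160,0])+R2@[0,-.09,.076];print(P,proj("top",P),proj("side",P))
out=[cv2.resize(I[int(v)-20:int(v)+20,int(u)-20:int(u)+20],(390,390),interpolation=2) for I,(u,v) in((T,proj("top",P)),(S,proj("side",P)))]
q=[cv2.imread("pics/s1.png")];u,v=proj("side",t).astype(int)
out2=[cv2.resize(q[0][v-20:v+50,u-35:u+35],(390,390),interpolation=2)];cv2.imwrite("pics/peg.png",np.hstack([cv2.resize(x,(266,266)) for x in out+out2]))
print("crop origin",u-35,v-20)
E
```

```text
[ 0.03040551 -0.00404056  0.99924268] [ 0.53263803 -0.13643376  0.21803682] [ 0.53567858 -0.13683781  0.31796109]
pred top disc [297.38084803 180.55014898] side [283.63539713 165.02796468] mouth side [281.79937317 193.05006102]
top [  0   0  28  14 278] [295.32014388 170.63669065]
side [  8   0  24  22 229] [287.46724891 160.44978166]
[ 0.54582104 -0.24811549  0.076     ] [320.69467101 186.41159089] [304.88481158 249.46005078]
crop origin 248 145
```

View pics/peg.png

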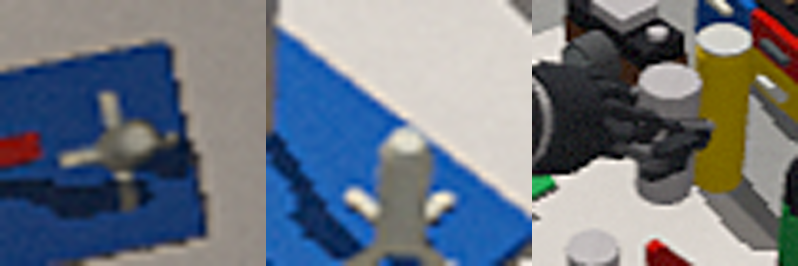

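The side crop has the beaker's disc at (283,166) and its mouth at about (283,195). The predictions were (283.6,165) and (281.8,193), so the kinematics hold. The peg matches its prediction within a pixel. Going over the peg.

```bash
python3 -m inch '.03 -.2 0 0 -.1 0; .03 -.35 0 0 -.1 0; .03 -.35 0 0 -.1 0; .03 -.35 0 0 0 0; .03 -.35 0 0 0 0; .03 -.35 0 0 0 0; .03 -.35 0 0 0 0; .03 -.3 0 0 0 0; .03 -.2 0 0 0 0; 0 0 0 0 0 0'
python3 -m inch '0 0 -.2 0 0 0; 0 0 -.4 0 0 0; 0 0 -.4 0 0 0; 0 0 -.4 0 0 0; 0 0 -.4 0 0 0; 0 0 -.4 0 0 0; 0 0 -.3 0 0 0; 0 0 0 0 0 0; 0 0 0 0 0 0; 0 0 0 0 0 0'
python3 - <<'E'
from h import *
a,m,t=beaker();print(a,m,t,np.array([.5458,-.2481,.014])-m,ctrl.get_obs()["joints"])
T=ctrl.snapshot("top");S=ctrl.snapshot("side")
ut=proj("top",t);us=proj("side",t);um=proj("side",m);print(ut,us,um)
def crop(I,c,r): u,v=c.astype(int);return cv2.resize(I[v-r:v+r,u-r:u+r],(390,390),interpolation=2)
cv2.imwrite("pics/b2.png",np.hstack([crop(T,ut,25),crop(S,um,35)]))
E
```

```text
time: 6.87
ee_pos: [0.5647, -0.2467, 0.2751]
tcp_rot: [-0.071, 0.84, 0.047, 0.535]
wrist_force: [-0.5, -0.3, -0.6]
grip_width: 0.0428
gripper_force: 51.3
time: 7.7
ee_pos: [0.5648, -0.2452, 0.1759]
tcp_rot: [-0.072, 0.84, 0.047, 0.536]
wrist_force: [0.4, -0.6, -0.7]
grip_width: 0.0431
gripper_force: 51.3
[-0.00117132 -0.00269214  0.99970903] [ 0.54571907 -0.24840619  0.11816642] [ 0.54560194 -0.2486754   0.21813733] [ 8.09252345e-05  3.06189100e-04 -1.04166425e-01] [-0.96994746 -0.36549042 -0.80352958  0.40479441  0.97123424 -0.74446206]
[329.45110562 181.82051709] [307.99019532 214.64003477] [305.76981516 239.72882179]
```

View pics/b2.png

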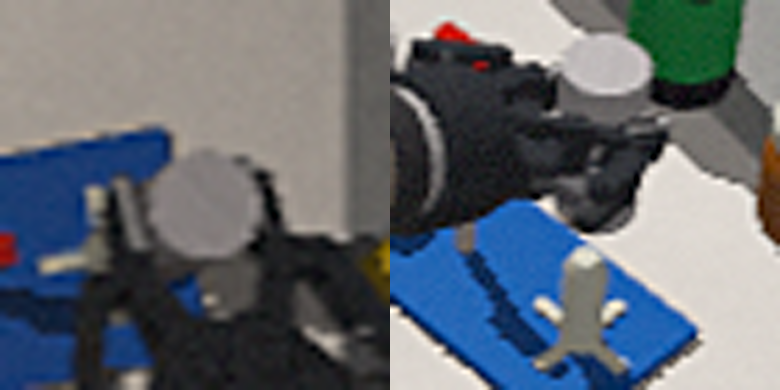

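```bash
python3 -m inch '0 .05 -.1 0 0 0; 0 0 -.2 0 0 0; 0 0 -.2 0 0 0; 0 0 -.2 0 0 0; 0 0 -.2 0 0 0; 0 0 -.2 0 0 0; 0 0 -.2 0 0 0; 0 0 -.1 0 0 0; 0 0 -.1 0 0 0; 0 0 0 0 0 0'
```

```text
time: 8.63
ee_pos: [0.5641, -0.2432, 0.1135]
tcp_rot: [-0.071, 0.841, 0.048, 0.535]
wrist_force: [0.6, 0.5, -2.0]
grip_width: 0.0431
gripper_force: 51.3
```

```bash
python3 -m inch '0 0 -.1 0 0 0; 0 0 -.1 0 0 0; 0 0 -.1 0 0 0; 0 0 -.1 0 0 0; 0 0 -.1 0 0 0; 0 0 -.1 0 0 0; 0 0 -.1 0 0 0; 0 0 -.1 0 0 0; 0 0 -.05 0 0 0; 0 0 0 0 0 0'; python3 -c "
from h import *
print(beaker())"
```

```text
time: 9.47
ee_pos: [0.5642, -0.2432, 0.08]
tcp_rot: [-0.071, 0.84, 0.048, 0.535]
wrist_force: [-0.6, -0.5, -1.4]
grip_width: 0.0434
gripper_force: 51.3
(array([ 9.45630790e-04, -5.10243618e-03,  9.99699870e-01]), array([ 0.54501015, -0.24621314,  0.02226483]), array([ 0.54510472, -0.24672338,  0.12223481]))
```

```bash
python3 -m inch '0 0 -.05 0 0 0; 0 0 0 0 0 0; 0 0 -.05 0 0 0; 0 0 0 0 0 0; 0 0 -.04 0 0 0; 0 0 0 0 0 0; 0 0 -.02 0 0 0; 0 0 0 0 0 0; 0 0 0 0 0 0; 0 0 0 0 0 0'
```

```text
time: 10.3
ee_pos: [0.5645, -0.2436, 0.0747]
tcp_rot: [-0.071, 0.84, 0.048, 0.535]
wrist_force: [0.7, 1.0, -2.6]
grip_width: 0.0436
gripper_force: 51.3
```

```bash
python3 -m inch '0 0 -.02 0 0 0; 0 0 0 0 0 0; 0 0 -.02 0 0 0; 0 0 0 0 0 0; 0 0 -.02 0 0 0; 0 0 0 0 0 0; 0 0 0 0 0 0; 0 0 0 0 0 0; 0 0 0 0 0 0; 0 0 0 0 0 0'
```

```text
time: 11.13
ee_pos: [0.5645, -0.2437, 0.0723]
tcp_rot: [-0.071, 0.84, 0.048, 0.535]
wrist_force: [0.6, 0.1, -0.6]
grip_width: 0.0433
gripper_force: 51.3
```

```bash
python3 -m inch '0 0 -.02 0 0 0; 0 0 0 0 0 0; 0 0 -.02 0 0 0; 0 0 0 0 0 0; 0 0 -.02 0 0 0; 0 0 0 0 0 0; 0 0 0 0 0 0; 0 0 0 0 0 0; 0 0 0 0 0 0; 0 0 0 0 0 0'; python3 -c "
from h import *
a,m,t=beaker();print(a,m)"
```

```text
time: 11.97
ee_pos: [0.5649, -0.2437, 0.071]
tcp_rot: [-0.072, 0.84, 0.048, 0.536]
wrist_force: [-2.7, 1.2, 5.3]
grip_width: 0.0434
gripper_force: 51.6
[-0.00202125 -0.00295673  0.99970692] [ 0.54594987 -0.24690318  0.01323144]
```

Rim on the cross with a 5 N reaction. Releasing.

```bash
python3 -m inch '0 0 0 0 0 0; 0 0 0 0 0 0; 0 0 0 0 0 0; 0 0 0 0 0 0; 0 0 0 0 0 0; 0 0 0 0 0 0; 0 0 0 0 0 0; 0 0 0 0 0 0; 0 0 0 0 0 0; 0 0 0 0 0 0' .8
python3 - <<'E'
from h import *
o=ctrl.get_obs();print(R.from_quat(o["tcp_rot"]).as_matrix()[:,2])
T=ctrl.snapshot("top");S=ctrl.snapshot("side")
a=[cv2.resize(I,(390,390),interpolation=2) for I in(T[150:225,270:345],S[190:280,250:340])]
cv2.imwrite("pics/rel.png",np.hstack(a))
E
```

```text
time: 12.8
ee_pos: [0.5645, -0.2437, 0.0699]
tcp_rot: [-0.071, 0.84, 0.048, 0.535]
wrist_force: [0.8, 0.0, 0.0]
grip_width: 0.0685
gripper_force: 0.0
[ 0.8929272   0.15654449 -0.42210762]
```

View pics/rel.png

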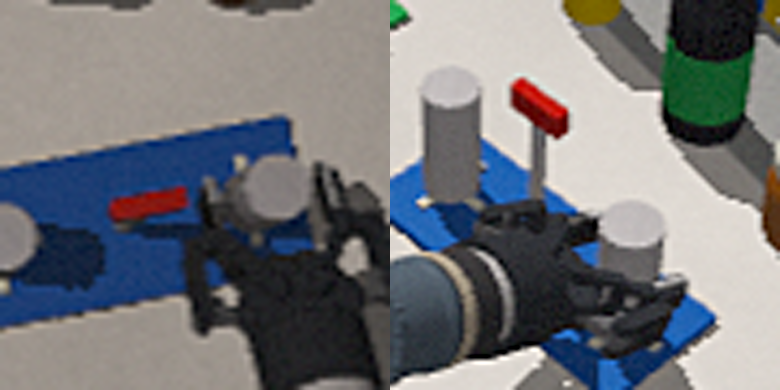

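The beaker stands upright on the peg and the fingers are clear of it. Backing off along the tool axis, then up.

```bash
python3 -m inch '-.15 -.026 .07 0 0 0; -.22 -.04 .105 0 0 0; -.22 -.04 .105 0 0 0; -.22 -.04 .105 0 0 0; -.22 -.04 .105 0 0 0; -.22 -.04 .105 0 0 0; -.22 -.04 .105 0 0 0; -.22 -.04 .105 0 0 0; -.22 -.04 .105 0 0 0; -.22 -.04 .105 0 0 0'
python3 -m inch '0 0 .3 0 0 0; 0 0 .4 0 0 0; 0 0 .5 0 0 0; 0 0 .5 0 0 0; 0 0 .5 0 0 0; 0 0 .5 0 0 0; 0 0 .5 0 0 0; 0 0 .5 0 0 0; 0 0 .3 0 0 0; 0 0 0 0 0 0' 
python3 - <<'E'
from h import *
o=ctrl.get_obs();print(o["joints"])
T=ctrl.snapshot("top");S=ctrl.snapshot("side");cv2.imwrite("pics/t3.png",T)
m=lambda I,b:mask(I,0,8,120,60,b)|mask(I,172,180,120,60,b)
rt=m(T,(285,180,320,200));rs=m(S,(270,200,300,230));ct,cs=cen(rt),cen(rs);print(ct,cs,cross(ct[:2],cs[:2]))
b=mask(T,100,130,120,40,(245,165,340,225));print(cv2.minAreaRect(np.array([onz("top",*q[0],.01)[:2] for q in cv2.findNonZero(b)],np.float32)))
# remaining turn to tool down with tool y along caddy x
c,s=np.cos(.205),np.sin(.205);y=np.array([c,s,0]);z=np.array([0,0,-1.]);G=np.c_[np.cross(y,z),y,z]
M=R.from_quat(o["tcp_rot"]).as_matrix()
for g in(G,G*[-1,-1,1]): print((R.from_matrix(g@M.T)).as_rotvec())
E
```

```text
time: 13.73
ee_pos: [0.4789, -0.2591, 0.1107]
tcp_rot: [-0.072, 0.84, 0.047, 0.535]
wrist_force: [-0.0, -0.6, -0.2]
grip_width: 0.0687
gripper_force: 0.0
time: 14.57
ee_pos: [0.4799, -0.2603, 0.2749]
tcp_rot: [-0.073, 0.839, 0.045, 0.537]
wrist_force: [0.7, -0.9, 0.4]
grip_width: 0.0683
gripper_force: 0.0
[-1.18433569 -0.50810025 -0.65814461  0.98730139  1.0898957  -1.09359466]
(np.float64(298.1166666666667), np.float64(188.76666666666668), 60) (np.float64(283.46268656716416), np.float64(212.86567164179104), 67) (array([ 0.52695046, -0.15868477,  0.16052029]), np.float64(0.0019273299278012464))
((0.5274776220321655, -0.15979404747486115), (0.10736542195081711, 0.2580718398094177), 11.92801570892334)
[ 0.70312167  1.02889217 -1.35737296]
[-1.03658188  0.70837664  1.40969258]
```

```bash
python3 -m inch '0 0 0 -.15 .93 0; 0 0 0 -.15 .93 0; 0 0 0 -.15 .93 0; 0 0 0 -.15 .93 0; 0 0 0 -.15 .93 0; 0 0 0 -.15 .93 0; 0 0 0 -.15 .93 0; 0 0 0 -.15 .93 0; 0 0 0 -.15 .93 0; 0 0 0 -.15 .93 0'
python3 -m inch '0 0 0 -.15 .93 0; 0 0 0 -.15 .93 0; .1 .25 0 0 0 -.95; .1 .25 0 0 0 -.95; .1 .25 0 0 0 -.95; .1 .25 0 0 0 -.95; .1 .25 0 0 0 -.95; .1 .25 0 0 0 -.95; .1 .25 0 0 0 -.95; .1 .25 0 0 0 -.95' 1
python3 -m inch '.1 .25 0 0 0 -.95; .1 .25 0 0 0 -.95; 0 0 0 0 0 -.95; 0 0 0 0 0 -.95; 0 0 0 0 0 -.95; 0 0 0 0 0 -.95; 0 0 0 0 0 -.95; 0 0 0 0 0 -.95; 0 0 0 0 0 0; 0 0 0 0 0 0'
cat > left.py <<'E'
from h import *
o=ctrl.get_obs();c,s=np.cos(.207),np.sin(.207);y=np.array([c,s,0]);z=np.array([0,0,-1.]);G=np.c_[np.cross(y,z),y,z]
M=R.from_quat(o["tcp_rot"]).as_matrix()
print("turn rows",R.from_matrix(G@M.T).as_rotvec()/.1,"shift rows",(np.array([.5275,-.1598,.136])-o["ee_pos"])/.04,o["joints"])
E
python3 left.py
```

```text
time: 15.5
ee_pos: [0.4789, -0.2589, 0.2691]
tcp_rot: [-0.081, 0.992, 0.014, 0.093]
wrist_force: [0.3, -0.2, -0.1]
grip_width: 0.0681
gripper_force: 0.0
time: 16.33
ee_pos: [0.5109, -0.1783, 0.268]
tcp_rot: [0.297, 0.955, 0.006, 0.002]
wrist_force: [-0.1, -0.3, -0.5]
grip_width: 0.0854
gripper_force: 0.0
time: 17.17
ee_pos: [0.5188, -0.1589, 0.2686]
tcp_rot: [0.627, 0.779, 0.003, 0.004]
wrist_force: [0.2, 0.2, 0.2]
grip_width: 0.0855
gripper_force: 0.0
turn rows [ 0.00715378  0.10298275 -0.07938611] shift rows [ 0.21762313 -0.02357515 -3.314605  ] [-0.42287038  0.09615489  0.22459244  1.68956339  0.00361219  0.93300473]
```

```bash
python3 -m inch '.11 -.01 -.2 0 .1 -.08; .11 -.01 -.4 0 0 0; 0 0 -.4 0 0 0; 0 0 -.4 0 0 0; 0 0 -.4 0 0 0; 0 0 -.4 0 0 0; 0 0 -.4 0 0 0; 0 0 -.4 0 0 0; 0 0 -.3 0 0 0; 0 0 0 0 0 0'
python3 -m inch '0 0 0 0 0 0; 0 0 0 0 0 0; 0 0 0 0 0 0; 0 0 0 0 0 0; 0 0 0 0 0 0; 0 0 0 0 0 0; 0 0 0 0 0 0; 0 0 0 0 0 0; 0 0 0 0 0 0; 0 0 0 0 0 0'; python3 left.py
```

```text
time: 18.0
ee_pos: [0.5259, -0.1589, 0.134]
tcp_rot: [0.631, 0.776, -0.001, -0.002]
wrist_force: [-1.1, 0.4, -1.1]
grip_width: 0.0853
gripper_force: 0.0
time: 18.83
ee_pos: [0.528, -0.1598, 0.1384]
tcp_rot: [0.631, 0.776, 0.0, 0.002]
wrist_force: [0.6, 0.2, -0.5]
grip_width: 0.0855
gripper_force: 0.0
turn rows [0.01903242 0.03041474 0.0245915 ] shift rows [-0.01361526  0.00117925 -0.06041543] [-4.15206029e-01  1.12320928e-01 -1.69348647e-02  1.43799039e+00
 -5.19029202e-04  9.51048530e-01]
```

```bash
python3 -m inch '0 0 -.06 0 0 0; 0 0 0 0 0 0; 0 0 0 0 0 0; 0 0 0 0 0 0; 0 0 0 0 0 0; 0 0 0 0 0 0; 0 0 0 0 0 0; 0 0 0 0 0 0; 0 0 0 0 0 0; 0 0 0 0 0 0' 0 30
python3 -m inch '0 0 0 0 0 0; 0 0 0 0 0 0; 0 0 0 0 0 0; 0 0 0 0 0 0; 0 0 0 0 0 0; 0 0 0 0 0 0; 0 0 0 0 0 0; 0 0 0 0 0 0; 0 0 0 0 0 0; 0 0 0 0 0 0' 0 80; python3 left.py
```

```text
time: 19.67
ee_pos: [0.5284, -0.1598, 0.1361]
tcp_rot: [0.631, 0.776, 0.0, 0.002]
wrist_force: [1.3, 0.6, -0.6]
grip_width: 0.0136
gripper_force: 31.6
time: 20.5
ee_pos: [0.5284, -0.1599, 0.1363]
tcp_rot: [0.631, 0.776, 0.0, 0.002]
wrist_force: [2.0, 0.5, 1.3]
grip_width: 0.0128
gripper_force: 78.8
turn rows [0.02044978 0.03890916 0.02454292] shift rows [-0.02224382  0.00227419 -0.00790297] [-4.15146896e-01  1.12734518e-01 -2.06680956e-02  1.43300889e+00
 -3.07350077e-04  9.51103053e-01]
```

Gripped at 13 mm. Lifting 10 cm gently.

```bash
python3 -m inch '0 0 .05 0 0 0; 0 0 .1 0 0 0; 0 0 .1 0 0 0; 0 0 .1 0 0 0; 0 0 .1 0 0 0; 0 0 .15 0 0 0; 0 0 .15 0 0 0; 0 0 .15 0 0 0; 0 0 .15 0 0 0; 0 0 .15 0 0 0'
python3 -m inch '0 0 .15 0 0 0; 0 0 .15 0 0 0; 0 0 .15 0 0 0; 0 0 .15 0 0 0; 0 0 .15 0 0 0; 0 0 .15 0 0 0; 0 0 .15 0 0 0; 0 0 .15 0 0 0; 0 0 .1 0 0 0; 0 0 .05 0 0 0'
python3 -m inch '0 0 0 0 0 0; 0 0 0 0 0 0; 0 0 0 0 0 0; 0 0 0 0 0 0; 0 0 0 0 0 0; 0 0 0 0 0 0; 0 0 0 0 0 0; 0 0 0 0 0 0; 0 0 0 0 0 0; 0 0 0 0 0 0'
python3 - <<'E'
from h import *
T=ctrl.snapshot("top");S=ctrl.snapshot("side");o=ctrl.get_obs();print(o["moment"],o["wrist_force"])
a=[cv2.resize(I,(390,390),interpolation=2) for I in(T[140:250,235:345],S[120:270,220:370])]
cv2.imwrite("pics/end.png",np.hstack(a))
E
python3 left.py
```

```text
time: 21.33
ee_pos: [0.5282, -0.1599, 0.185]
tcp_rot: [0.631, 0.776, 0.0, 0.002]
wrist_force: [-0.4, -0.0, -6.2]
grip_width: 0.0128
gripper_force: 78.0
time: 22.17
ee_pos: [0.5284, -0.16, 0.2391]
tcp_rot: [0.631, 0.776, 0.0, 0.002]
wrist_force: [0.6, -1.0, -5.3]
grip_width: 0.0126
gripper_force: 78.0
time: 23.0
ee_pos: [0.5281, -0.1599, 0.238]
tcp_rot: [0.631, 0.776, 0.0, 0.002]
wrist_force: [0.1, 0.0, -6.1]
grip_width: 0.0126
gripper_force: 78.0
[-0.04786029 -0.05795393 -0.0671627 ] [ 0.0514258  -0.19305859 -4.39225145]
turn rows [0.01986659 0.03189339 0.02488929] shift rows [-1.50290210e-02  1.84552558e-03 -2.55196234e+00] [-4.15199135e-01  1.16098764e-01  1.85102221e-01  1.63608073e+00
 -5.36000902e-04  9.51085127e-01]
```

View pics/end.png

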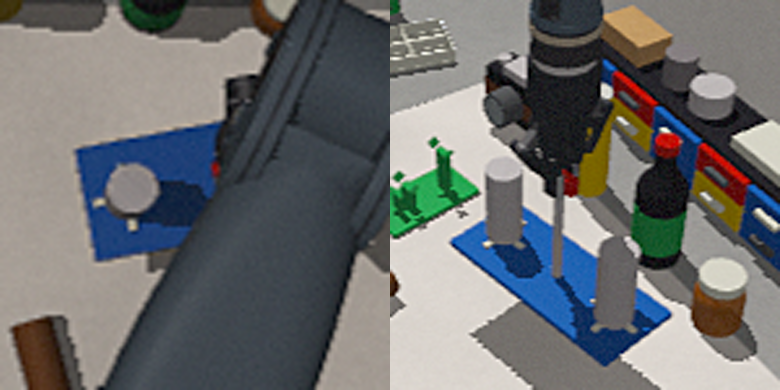

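The caddy is up level, with both beakers seated on their crosses.

```bash
python3 -c "
from cell import ctrl
print(ctrl.finish_job())"
```

```text
the job is handed in; nothing more can be done
None
```

The job is handed in: the rinsed beaker is mouth down on the empty peg, and the arm holds the caddy by its red handle about 10 cm up. The last pictures show it level with both beakers seated, but the hand-in returned no verdict.

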